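Pin the cleaner jar and open its safety cap

TASK

Take the steel stop pin out of its wooden block and put it fully home through the hole in the swivel stand's tab, so that the jar can no longer turn, and leave it there. Then open the jar of coffee-machine cleaner: press its safety cap down, keep it pressed while you twist it about a quarter turn counter-clockwise (seen from above), and lift it off. Finish while holding the cap level in the gripper about 10 cm straight above the jar's mouth, and leave the milk pitcher, the cup and the tamper where they are.

Things in the scene. Friction and masses are not known exactly. Their poses are not given: they have to be found in the camera images.
- pin_grip (a point): loose polished steel stop pin, 88 mm long, about 90 g, standing upright in the wooden block at the start. This point is on its axis in its round handle (20 mm diameter, 56 mm long), 66 mm above the tip and 22 mm below the top: grasp it here from above. z points up along the pin
- pin_tip (a point): lower end of the stop pin, on its axis, 66 mm below pin_grip. From the tip up: a shank 10 mm in diameter and 28 mm long, pointed over its last 5 mm; a collar 26 mm in diameter and 4 mm thick; then the handle
- dock: fixed dark wooden block, 60 x 60 x 36 mm, with an upright hole 13 mm wide and 31 mm deep in which the pin stands, its collar resting on the block. Origin at the centre of its underside, below the hole
- tab_hole (a point): centre of the mouth of the 13 mm hole in the steel tab (40 mm wide, 8 mm thick), on its upper face, 34 mm above the counter. The tab belongs to the turntable under the jar and sticks out 130 mm from the jar's axis, the hole 110 mm. Home, the pin's collar rests on the tab, its tip 28 mm below this point, and it locks the turntable
- stand: fixed dark steel base of the swivel stand, 110 x 195 mm, 24 mm high. Origin: underside, on the jar's axis; the base reaches 140 mm along its -y, under the tab, where it has a 14 mm through hole, lined up with the tab's at the start
- swivel (a joint): turntable that carries jar and tab (100 mm disc, top 34 mm above the counter): angle in rad, counter-clockwise positive, 0 at the start = holes lined up. Unpinned it swings round when pushed or when the cap is twisted
- jar_rim (a point): centre of the rim of the jar's neck, on its upright axis, 115 mm above the counter, under the cap at the start. Squat white plastic jar on the turntable: body 72 mm in diameter up to 68 mm above the counter, sloping in to 36 mm at 83 mm; neck 30 mm in diameter with two lugs. The frame turns with the turntable; the tab lies along -y
- cap_center (a point): loose grey ribbed round safety cap on the jar, 50 mm in diameter, 32 mm high, about 45 g. Point on its axis, half-way up, 4 mm below jar_rim when shut; z up. Grip it across its diameter from above, at any yaw, here or a little higher; 12 mm of neck is free below it. 45 to 130 degrees counter-clockwise (best 75 to 90) from shut it lifts straight off
- seal (a joint): spring travel under the cap: near 0 m when shut, grows as the cap is pressed down, 0.007 fully down. Spring 4 N shut, 7 N at 4 mm, 10 N at 7 mm. Two hooks inside the cap cannot turn out of their notches in the neck until it is down 3.5 mm; press 5 to 6 mm and stay down while twisting. Clockwise is blocked; stop at 138 degrees counter-clockwise
- pitcher: steel milk pitcher, 80 mm in diameter, 90 mm high, bystander; origin at the centre of its underside
- espresso_cup: white ceramic cup with a handle, 64 mm in diameter, 55 mm high, bystander; origin at the centre of its underside
- tamper: steel coffee tamper, 58 mm in diameter, 72 mm high, bystander; origin at the centre of its underside
There are look-alikes about, which are no part of the job. Leave any pink look-alike of the part that bears cap_center alone. Of the things that look like the part that bears pin_grip, the smaller one is meant.

How it is judged:
On the way, in this order (a step that is already met when the one before it is completed fails the run):
1. the stop pin is home through the tab's hole (horizontal distance between pin_tip and tab_hole below 0.006 m and z of pin_tip in the frame of tab_hole below -0.024 m), for 0.2 s.
2. the cap is pressed down on the jar by at least 3 mm (z of cap_center in the frame of jar_rim below -0.007 m and horizontal distance between cap_center and jar_rim below 0.008 m), for 0.1 s.
3. the cap is twisted at least 37 degrees while still on the neck (angle between the x axis of cap_center and the x axis of jar_rim, either way round above 0.65 rad and z of cap_center in the frame of jar_rim below 0.008 m and horizontal distance between cap_center and jar_rim below 0.008 m), for 0.05 s.
At the end, for the whole second after the job is handed in: The cap is held still and level (within 17 degrees) in the gripper, its centre 60 to 160 mm above the jar's rim and within 40 mm of the jar's axis, clear of the jar and stand; the stop pin is let go and still home in the tab's hole, its tip at least 24 mm below the tab's upper face (all of step 1 and z of cap_center in the frame of jar_rim between 0.06 and 0.16 m and horizontal distance between cap_center and jar_rim below 0.04 m and angle between cap_center's own z axis and vertical below 0.3 rad and contact force between cap and the fingers above 1 N and contact force between cap and stand below 0.1 N and linear speed of cap below 0.05 m/s and contact force between pin and the fingers below 0.1 N); the arm keeps its last pose, push and grip.
It fails at once if a bystander is moved by more than 30 mm (distance of any of pitcher, espresso_cup, tamper from where it was at the start of the episode above 0.03 m).
It also fails if it takes over 51 s, if anything falls off the work surface, if the arm or the gripper's body presses on something with over 40 N, if the wrist force passes 120 N, or if a joint passes its speed limit or range.

ROBOT

A 6-joint arm with a two-finger parallel gripper is mounted at the origin on the work surface. World frame = base frame: x ahead of the robot, y to its left, z up, the work surface at z = 0. Lengths are in m, angles in rad, forces in N, time in s.
With the tool pointing down it reaches from about 0.35 to 0.775 m from the base axis. Payload 5.5 kg.
Tool frame: the origin (TCP) lies midway between the tips of the shut fingers; the grasp point (between the pads) lies 19 mm behind it; z points along the fingers, y is the line along which they close (so a half turn about z gives the same grasp; the last joint's range is limited). The gripper opens to 85 mm and grips with 20 to 120 N. Pads are 22 mm wide; open, the fingers measure 114 mm over their backs; the gripper's body (76 mm by 85 mm) begins 54 mm behind the grasp point. The pads swing forward as they close: fully open they stand 13 mm farther back than shut.
Start: joints at [1.099, 0.313, 0.046, 1.304, 0, 1.431], TCP at [0.187, 0.544, 0.231] pointing down, gripper open.
Joint ranges: [-2.76, 2.76], [-0.86, 1.69], [-1.03, 1.26], [-2.2, 2.34], [-1.47, 1.5], [-3.14, 3.14]. Speed limits (rad/s): [2.57, 2.57, 3.14, 3.14, 3.14, 3.14].

INTERFACE

Orientations are given as a unit quaternion [w, x, y, z].
In Python, from workcell import env gives the robot as it stands. The module is installed in compiled form; this text tells all that it offers.
- The arm moves only by the tool servo_tool, never from a script. Its argument "increments" is a list of rows, each an object of numbers: "grip": the closure, from 0 (fully open) to 1 (shut); "x", "y", "z": the shift along the tool's x, y, z in mm; "roll": the turn about the tool's z in degrees. In form: [{"grip": .., "x": .., "y": .., "z": .., "roll": ..}, ...]. A call has 1 to 5 rows; each row shifts and turns the commanded pose from where the row before left it, along the tool's axes as they then stand; what a row does not reach is not made up. A row lasts 1/12 s, in which the tool goes at most 41.7 mm and 7.16 degrees, less where a joint would pass 70% of its speed; a pose out of reach is approached as far as the arm can. A call is refused whole if a number of a shift passes 41.7 or a number of a turn 7.16, either way. A call with a gripper value outside its range is refused whole. The fingers move at their own pace and stop on an object; "grip_force" is the grip in N (left out, the last holds). Time passes only in rows, so rows that do not move let the fingers close. It gives the time, the measured TCP pose, the force, the opening and the grip force at its end, in the units of the state.
- env.get_state(): the state, without advancing time (a new reading comes with each control period).
- env.read_camera(name): name is "scene" or "top"; returns the picture (480x640x3 uint8, red, green, blue); there is no depth.
- env.get_calibration(name): a dict with "vertical_fov" (degrees; the focal length in pixels is half the picture's height over the tangent of half this angle, whatever the lens; pixels are square), "cx", "cy" (the principal point, pixels), "k1" (the pictures are not rectified: a ray, as slopes to the right and down, at radius r is drawn at 1 + k1 r^2 times it, then the intrinsics apply), "rvec" (rotation vector, rad) and "tvec" (3), from world to camera coordinates, as OpenCV has them. Camera axes: x right, y down, z forward; pixel columns grow to the right and rows downward; lengths in m; the calibration is good to about 2 mm. A picture is of the moment at which its call begins. get_calibration takes no time and is no camera call.
- env.hand_in(): hands the job in; it is judged then, once.
The state is a dict: "clock": time; "joint_pos": joint angles; "qvel": joint speeds; "tau": joint torques, N m; "tcp_pos": TCP position; "orientation": TCP orientation; "wrist_force": force on the tool from outside, world axes, zero at the start; "ft_torque": the same for the moment, N m; "finger_gap": finger opening in m; "grip_force": force on a finger pad.
Only numpy, scipy, OpenCV 4.12 (cv2) and the standard library are available. Lean on these libraries where they do the work, as an engineer would, in place of code of your own. Each camera call takes 0.05 s, during which the arm holds its last target. There are 200 camera calls.

## Working session

There is one attempt and no reset: what is moved stays moved. The work goes in short steps, Python scripts to look and compute and a tool call to move; the robot and the scene stay as the last step left them, time stands still between calls to the robot, and variables do not carry over. Pictures are saved under pics/ and viewed, at most 10 in all, crops included, and the job is handed in when it is done.

Besides the shell and the picture viewer there is one more tool, called as name(argument=value, ...) on one line, values as JSON. servo_tool: Moves the arm, as the interface text tells. Its arguments: {"type":"object","properties":{"increments":{"type":"array"},"grip_force":{"type":"number"}},"required":["increments"]}

```bash
mkdir -p pics; cat > h.py <<'E'
import numpy as np, cv2
from workcell import env
def cal(n):
    c=env.get_calibration(n); f=240/np.tan(np.radians(c["vertical_fov"])/2)
    R=cv2.Rodrigues(np.array(c["rvec"],float))[0]; return f,c["cx"],c["cy"],c["k1"],R,np.array(c["tvec"],float)
def ray(n,u,v):
    f,cx,cy,k,R,t=cal(n); d=np.array([(u-cx)/f,(v-cy)/f]); s=d.copy()
    for _ in range(30): s=d/(1+k*(s@s))
    return -R.T@t, R.T@np.array([s[0],s[1],1])
def onz(n,u,v,z):
    o,d=ray(n,u,v); return o+d*(z-o[2])/d[2]
def proj(n,p):
    f,cx,cy,k,R,t=cal(n); q=R@np.array(p)+t; s=q[:2]/q[2]; s=s*(1+k*(s@s)); return np.array([f*s[0]+cx,f*s[1]+cy])
def tri(a,b):
    (o1,d1),(o2,d2)=ray(*a),ray(*b); A=np.stack([d1,-d2],1); x=np.linalg.lstsq(A,o2-o1,rcond=None)[0]
    p,q=o1+d1*x[0],o2+d2*x[1]; return (p+q)/2,np.linalg.norm(p-q)
def grab(n,name):
    im=env.read_camera(n); cv2.imwrite(f"pics/{name}.png",im[:,:,::-1]); return im
E
python3 -c "
from h import *
for n in('scene','top'): grab(n,n+'0'); c=cal(n); print(n,-c[4].T@c[5],c[:4])
print(env.get_state())"
```

```text
scene [1.17418694 0.26540264 0.78725531] (np.float64(440.1986442465369), 318.50843710532973, 237.68053710805592, -0.05931676175899048)
top [0.48456029 0.04312346 1.09617872] (np.float64(486.4969309819407), 316.4077261188878, 246.9729006254431, -0.044756211829160515)
{'clock': 0.1, 'joint_pos': array([1.09939071e+00, 3.13966296e-01, 4.51073161e-02, 1.30358297e+00,
       1.35259484e-05, 1.43125878e+00]), 'qvel': array([-0.00018275,  0.00016569,  0.0031525 ,  0.00059647, -0.00076163,
       -0.00210174]), 'tau': array([ 2.83096204e-03, -4.81723487e+01,  2.99245334e+01,  1.27376779e-02,
       -1.24047460e-04,  1.38458887e-06]), 'tcp_pos': array([0.18711012, 0.54323943, 0.23048073]), 'orientation': array([-2.53904504e-04,  1.65173555e-01,  9.86264173e-01, -7.82685267e-04]), 'wrist_force': array([-0.08317834, -1.05589836,  1.01929054]), 'ft_torque': array([-0.03730745,  0.00785829, -0.01586732]), 'grip_force': 0.0, 'finger_gap': 0.08573107685062291}
```

View pics/scene0.png

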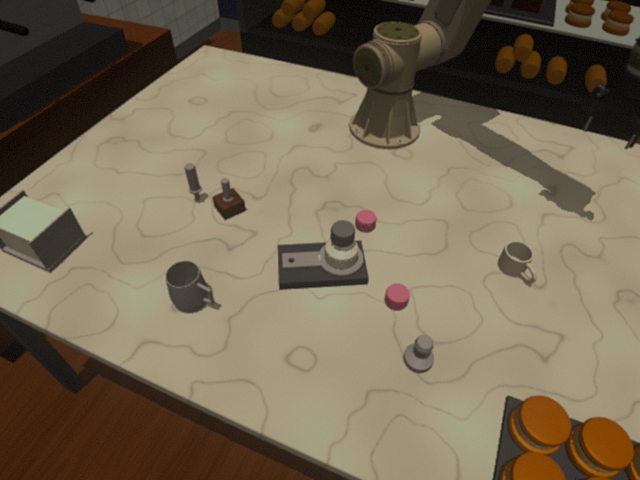

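View pics/top0.png

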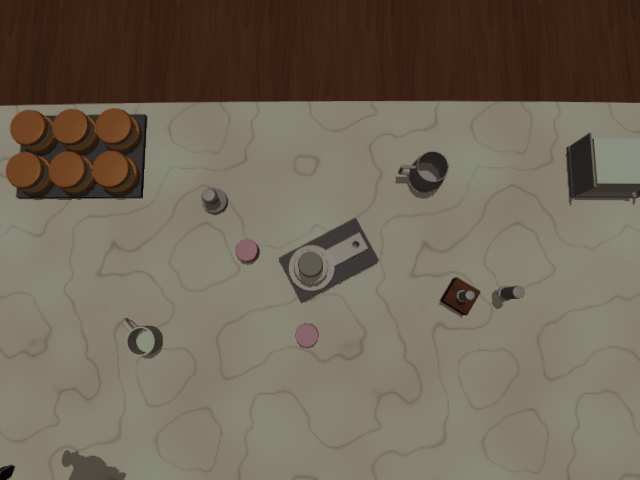

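The scene view shows two pin-like things. One stands in the wooden block at scene (227,190) / top (467,296). The other is larger and stands free at scene (193,180) / top (512,293). The one in the block is smaller, so it fits. The grey cap is at scene (342,233) / top (311,265), and the pink caps are at top (247,251) and (307,335). The tab hole is at top (355,244) / scene (291,261). I'll confirm in one enlarged crop.

```bash
python3 -c "
from h import *
s=cv2.imread('pics/scene0.png');t=cv2.imread('pics/top0.png')
def c(i,x,y,w,h): return cv2.resize(i[y:y+h,x:x+w],(400,300),interpolation=cv2.INTER_CUBIC)
cv2.imwrite('pics/crop.png',np.vstack([np.hstack([c(s,170,150,100,75),c(t,435,260,100,75)]),np.hstack([c(s,270,210,120,90),c(t,270,210,120,90)])]))"
```

```text
(no output)
```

View pics/crop.png

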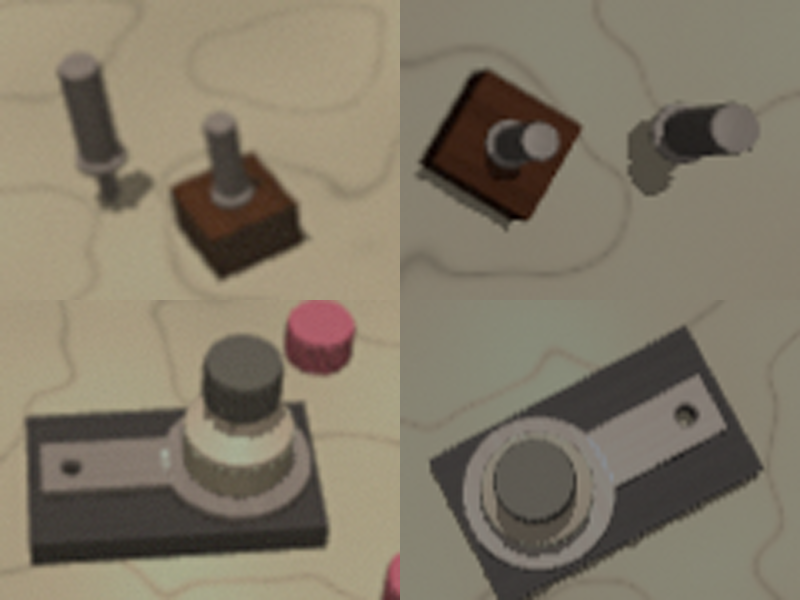

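The crop confirms it: the slimmer pin stands in the block, and the stouter one stands free. Next come the refined centroids and triangulation.

```bash
cat > m.py <<'E'
from h import *
I={n:cv2.imread(f'pics/{n}0.png') for n in('scene','top')}
def blob(n,u,v,r,lo,hi):
    g=cv2.cvtColor(I[n],cv2.COLOR_BGR2GRAY); x0,y0=int(u)-r,int(v)-r
    p=cv2.resize(g[y0:y0+2*r+1,x0:x0+2*r+1],None,fx=8,fy=8,interpolation=cv2.INTER_CUBIC)
    m=((p>=lo)&(p<=hi)).astype(np.uint8); _,L,S,C=cv2.connectedComponentsWithStats(m)
    c=(r*8+4); k=L[c,c]
    if k==0: print('centre not in mask',p[c,c]); 
    return (C[k]+.5)/8-.5+[x0,y0], S[k][2:]/8
def g(n,u,v): return cv2.cvtColor(I[n],cv2.COLOR_BGR2GRAY)[int(v),int(u)]
F={'pin':((225,180.5),(470,295)),'cap':((342.6,228.4),(310.6,263.5)),'hole':((291.1,260),(355.6,244.3))}
for k,(a,b) in F.items():
    out=[]
    for n,(u,v) in(('scene',a),('top',b)):
        c=int(g(n,u,v)); r=14 if k=='cap' else 7
        w=dict(pin=(c-12,c+25),cap=(c-12,c+14),hole=(0,c+22))[k]
        q,s=blob(n,u,v,r,*w); print(k,n,c,q.round(2),s); out.append(q)
    print('  mask tri',*tri(('scene',*out[0]),('top',*out[1])),' eye tri',*tri(('scene',*a),('top',*b)))
    z=dict(pin=.096,cap=.127,hole=.034)[k]
    print('  eye onz',onz('scene',*a,z),onz('top',*b,z))
E
python3 m.py
```

```text
pin scene 127 [224.54 181.  ] [ 15.     11.625 500.25 ]
pin top 115 [469.52 294.74] [  7.875   7.875 401.5  ]
  mask tri [ 0.51314946 -0.2517368   0.09289803] 0.0024437517359505744  eye tri [ 0.51227446 -0.25166371  0.0940243 ] 0.0039442571438338065
  eye onz [ 0.51388673 -0.24807094  0.096     ] [ 0.51301851 -0.25296544  0.096     ]
cap scene 91 [342.82 228.87] [  26.5     22.25  2401.625]
cap top 90 [309.7  263.83] [  25.5     26.375 3822.375]
  mask tri [0.57352901 0.07510218 0.12372033] 0.0012595900890847143  eye tri [0.57386134 0.07391617 0.12502633] 0.002656081364131348
  eye onz [0.57524828 0.07574837 0.127     ] [0.57408115 0.07259046 0.127     ]
hole scene 45 [290.87 260.08] [  4.75    3.375 100.375]
hole top 72 [355.53 243.67] [  7.5     6.875 284.5  ]
  mask tri [ 0.62655328 -0.0223541   0.03273143] 0.002005407799604804  eye tri [ 0.62528396 -0.02252092  0.0315075 ] 0.002138458396000439
  eye onz [ 0.62680797 -0.02053485  0.034     ] [ 0.62533644 -0.02336954  0.034     ]
```

servo_tool(increments=[{"grip": 0, "x": -27, "y": -30.7, "z": 0, "roll": 0}, {"grip": 0, "x": -27, "y": -30.7, "z": 0, "roll": 0}, {"grip": 0, "x": -27, "y": -30.7, "z": 0, "roll": 0}, {"grip": 0, "x": -27, "y": -30.7, "z": 0, "roll": 0}, {"grip": 0, "x": -27, "y": -30.7, "z": 0, "roll": 0}], grip_force=40)

```text
clock: 0.52
tcp_pos: [0.2649, 0.3527, 0.2308]
orientation: [-0.0, 0.165, 0.986, -0.0]
wrist_force: [0.6, -0.2, -0.4]
finger_gap: 0.0858
grip_force: 0.0
```

servo_tool(increments=[{"grip": 0, "x": -27, "y": -30.7, "z": 0, "roll": 0}, {"grip": 0, "x": -27, "y": -30.7, "z": 0, "roll": 0}, {"grip": 0, "x": -27, "y": -30.7, "z": 0, "roll": 0}, {"grip": 0, "x": -27, "y": -30.7, "z": 0, "roll": 0}, {"grip": 0, "x": -27, "y": -30.7, "z": 0, "roll": 0}])

```text
clock: 0.93
tcp_pos: [0.3425, 0.1636, 0.2312]
orientation: [0.0, 0.165, 0.986, 0.0]
wrist_force: [1.4, 1.1, -0.0]
finger_gap: 0.0854
grip_force: 0.0
```

servo_tool(increments=[{"grip": 0, "x": -27, "y": -30.7, "z": 0, "roll": 0}, {"grip": 0, "x": -27, "y": -30.7, "z": 0, "roll": 0}, {"grip": 0, "x": -27, "y": -30.7, "z": 0, "roll": 0}, {"grip": 0, "x": -27, "y": -30.7, "z": 0, "roll": 0}, {"grip": 0, "x": -27, "y": -30.7, "z": 0, "roll": 0}])

```text
clock: 1.35
tcp_pos: [0.4202, -0.0257, 0.2312]
orientation: [0.0, 0.165, 0.986, 0.0]
wrist_force: [1.0, 0.6, -0.2]
finger_gap: 0.0852
grip_force: 0.0
```

servo_tool(increments=[{"grip": 0, "x": -27, "y": -30.7, "z": 0, "roll": 0}, {"grip": 0, "x": -27, "y": -30.7, "z": 0, "roll": 0}, {"grip": 0, "x": -27, "y": -30.7, "z": 0, "roll": 0}, {"grip": 0, "x": -27, "y": -30.7, "z": 0, "roll": 0}, {"grip": 0, "x": -27, "y": -30.7, "z": 0, "roll": 0}])

```text
clock: 1.77
tcp_pos: [0.4979, -0.2148, 0.2308]
orientation: [-0.0, 0.165, 0.986, 0.0]
wrist_force: [0.7, -0.4, 0.2]
finger_gap: 0.0852
grip_force: 0.0
```

servo_tool(increments=[{"grip": 0, "x": -27, "y": -30.7, "z": 0, "roll": 7}, {"grip": 0, "x": 0, "y": 0, "z": 0, "roll": 7}, {"grip": 0, "x": 0, "y": 0, "z": 0, "roll": 7}, {"grip": 0, "x": 0, "y": 0, "z": 0, "roll": 7}, {"grip": 0, "x": 0, "y": 0, "z": 0, "roll": 7}])

```text
clock: 2.18
tcp_pos: [0.5131, -0.2509, 0.2303]
orientation: [-0.001, 0.457, 0.889, 0.0]
wrist_force: [0.8, 0.3, -0.5]
finger_gap: 0.0855
grip_force: 0.0
```

servo_tool(increments=[{"grip": 0, "x": 0, "y": 0, "z": 30, "roll": 7}, {"grip": 0, "x": 0, "y": 0, "z": 30, "roll": 1}, {"grip": 0, "x": 0, "y": 0, "z": 0, "roll": 0}])

```text
clock: 2.43
tcp_pos: [0.5101, -0.2484, 0.1653]
orientation: [-0.005, 0.515, 0.857, 0.0]
wrist_force: [-1.5, 0.8, -1.0]
finger_gap: 0.0854
grip_force: 0.0
```

```bash
cat > go.py <<'E'
import sys
from h import *
from scipy.spatial.transform import Rotation as Ro
def rel(target):
    s=env.get_state(); q=s['orientation']; R=Ro.from_quat([q[1],q[2],q[3],q[0]]).as_matrix()
    d=(R.T@(np.array(target)-s['tcp_pos']))*1000
    print('t',round(s['clock'],2),'tcp',s['tcp_pos'].round(4),'yaxis',R[:,1].round(3),'j6',round(s['joint_pos'][5],3),'F',s['wrist_force'].round(1),'gap',round(s['finger_gap'],4),'rel mm',d.round(1))
if len(sys.argv)>3: rel([float(a) for a in sys.argv[1:4]])
E
python3 go.py .5133 -.2520 .055; python3 -c "
from h import *
grab('top','top1')"
```

```text
t 2.43 tcp [ 0.5101 -0.2484  0.1653] yaxis [ 0.883  0.469 -0.005] j6 0.488 F [-1.5  0.8 -1. ] gap 0.0854 rel mm [ -5.7   1.7 110.2]
```

View pics/top1.png

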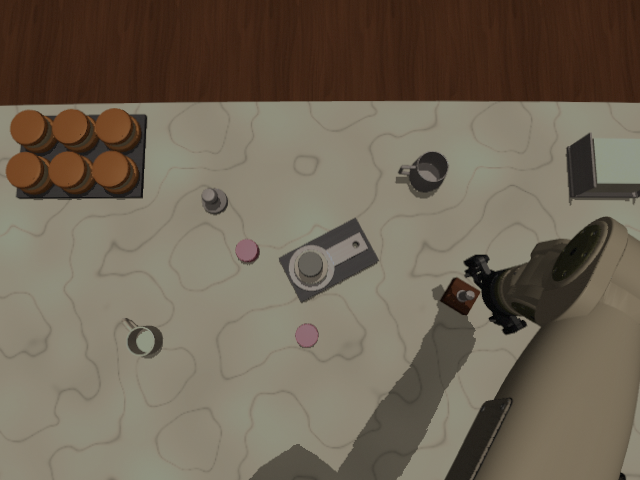

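```bash
python3 -c "
from h import *
s=env.get_state();p=s['tcp_pos'];y=np.array([.883,.469,0])
for h in(.013,.06,.1):
  print(h,[proj('top',p+y*k+[0,0,h]).round(1) for k in(-.05,0,.05)])
im=cv2.imread('pics/top1.png')[230:350,430:550]; im[:, :]=np.clip(im*1.6,0,255)
cv2.imwrite('pics/c1.png',cv2.resize(im,(600,600),interpolation=cv2.INTER_CUBIC))"
```

```text
0.013 [array([494.6, 318.6]), array([481.2, 294.8]), array([468. , 271.3])]
0.06 [array([503.7, 319.1]), array([489.6, 294.1]), array([475.6, 269.3])]
0.1 [array([512.3, 319.6]), array([497.5, 293.4]), array([482.8, 267.4])]
```

View pics/c1.png

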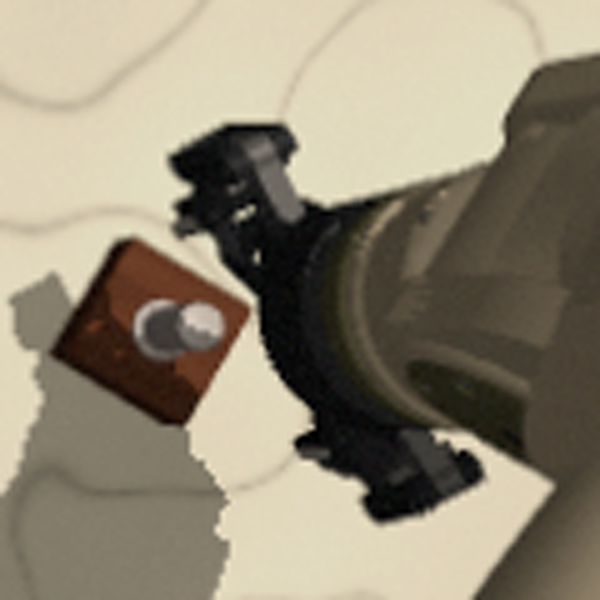

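The crop shows the open fingers straddling the pin's bearing, with the pin top at crop (200,325), so I'm descending.

servo_tool(increments=[{"grip": 0, "x": 0, "y": 0, "z": 25, "roll": 0}, {"grip": 0, "x": 0, "y": 0, "z": 0, "roll": 0}, {"grip": 0, "x": 0, "y": 0, "z": 0, "roll": 0}])

```text
clock: 2.73
tcp_pos: [0.5131, -0.2503, 0.1468]
orientation: [-0.001, 0.515, 0.857, 0.0]
wrist_force: [1.0, -0.5, -0.3]
finger_gap: 0.0855
grip_force: 0.0
```

```bash
python3 go.py .5133 -.2520 .055
```

```text
t 2.73 tcp [ 0.5131 -0.2503  0.1468] yaxis [ 0.883  0.47  -0.001] j6 0.487 F [ 1.  -0.5 -0.3] gap 0.0855 rel mm [-1.7 -0.6 91.8]
```

servo_tool(increments=[{"grip": 0, "x": -1.7, "y": -0.6, "z": 30, "roll": 0}, {"grip": 0, "x": 0, "y": 0, "z": 30, "roll": 0}, {"grip": 0, "x": 0, "y": 0, "z": 20, "roll": 0}, {"grip": 0, "x": 0, "y": 0, "z": 12, "roll": 0}, {"grip": 0, "x": 0, "y": 0, "z": 0, "roll": 0}])

```text
clock: 3.15
tcp_pos: [0.5129, -0.2518, 0.0534]
orientation: [-0.001, 0.515, 0.857, 0.0]
wrist_force: [-0.1, 0.2, -0.3]
finger_gap: 0.0853
grip_force: 0.0
```

```bash
python3 go.py .5133 -.2520 .055; python3 -c "
from h import *
im=grab('scene','s2'); 
c=im[140:230,160:280,::-1]; cv2.imwrite('pics/c2.png',cv2.resize(c,(800,600),interpolation=cv2.INTER_CUBIC))"
```

```text
t 3.15 tcp [ 0.5129 -0.2518  0.0534] yaxis [ 0.883  0.47  -0.001] j6 0.485 F [-0.1  0.2 -0.3] gap 0.0853 rel mm [-0.4  0.3 -1.6]
```

View pics/c2.png

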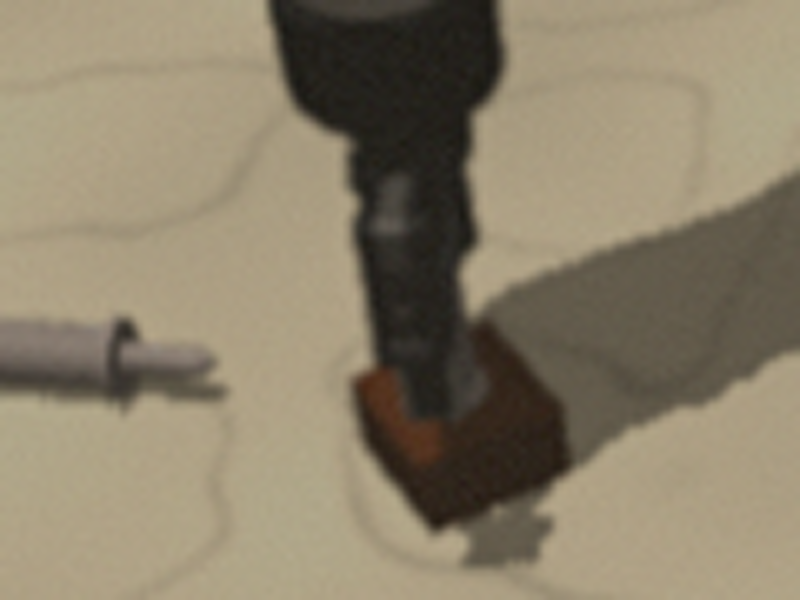

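The look-alike has been knocked over and now lies at crop (110,360), which breaks no rule. The fingers are over the block at crop (430,400), so I'll close on the pin.

servo_tool(increments=[{"grip": 1, "x": 0, "y": 0, "z": 0, "roll": 0}, {"grip": 1, "x": 0, "y": 0, "z": 0, "roll": 0}, {"grip": 1, "x": 0, "y": 0, "z": 0, "roll": 0}, {"grip": 1, "x": 0, "y": 0, "z": 0, "roll": 0}, {"grip": 1, "x": 0, "y": 0, "z": 0, "roll": 0}], grip_force=50)

```text
clock: 3.62
tcp_pos: [0.5141, -0.2526, 0.0552]
orientation: [0.001, 0.515, 0.857, 0.0]
wrist_force: [0.1, 0.3, 1.6]
finger_gap: 0.0254
grip_force: 0.0
```

```bash
python3 go.py .5133 -.2520 .055
```

```text
t 3.62 tcp [ 0.5141 -0.2526  0.0552] yaxis [0.883 0.469 0.001] j6 0.485 F [0.1 0.3 1.6] gap 0.0254 rel mm [ 0.9 -0.4  0.1]
```

servo_tool(increments=[{"grip": 1, "x": 0, "y": 0, "z": 0, "roll": 0}, {"grip": 1, "x": 0, "y": 0, "z": 0, "roll": 0}, {"grip": 1, "x": 0, "y": 0, "z": 0, "roll": 0}])

```text
clock: 3.87
tcp_pos: [0.5141, -0.2526, 0.055]
orientation: [0.001, 0.515, 0.857, 0.0]
wrist_force: [-1.2, 0.1, 6.1]
finger_gap: 0.0189
grip_force: 48.6
```

```bash
python3 go.py .5133 -.2520 .055; python3 -c "
from h import *
s=env.get_state(); print(s['grip_force'],s['ft_torque'])"
```

```text
t 3.87 tcp [ 0.5141 -0.2526  0.055 ] yaxis [0.883 0.469 0.001] j6 0.485 F [-1.2  0.1  6.1] gap 0.0189 rel mm [ 0.9 -0.4  0. ]
48.62506449222565 [0.09562083 0.12955268 0.00621295]
```

servo_tool(increments=[{"grip": 1, "x": 0, "y": 0, "z": -20, "roll": 0}, {"grip": 1, "x": 0, "y": 0, "z": -30, "roll": 0}, {"grip": 1, "x": 0, "y": 0, "z": -20, "roll": 0}, {"grip": 1, "x": 0, "y": 0, "z": 0, "roll": 0}, {"grip": 1, "x": 0, "y": 0, "z": 0, "roll": 0}])

```text
clock: 4.28
tcp_pos: [0.5144, -0.2528, 0.1252]
orientation: [0.001, 0.515, 0.857, -0.0]
wrist_force: [0.6, 0.6, -1.2]
finger_gap: 0.0187
grip_force: 49.4
```

```bash
python3 go.py .6265 -.0225 .125; python3 -c "
from h import *
im=grab('scene','s3'); 
c=im[100:220,160:320,::-1]; cv2.imwrite('pics/c3.png',cv2.resize(c,(800,600),interpolation=cv2.INTER_CUBIC))"
```

```text
t 4.28 tcp [ 0.5144 -0.2528  0.1252] yaxis [0.883 0.469 0.001] j6 0.485 F [ 0.6  0.6 -1.2] gap 0.0187 rel mm [1.507e+02 2.071e+02 1.000e-01]
```

View pics/c3.png

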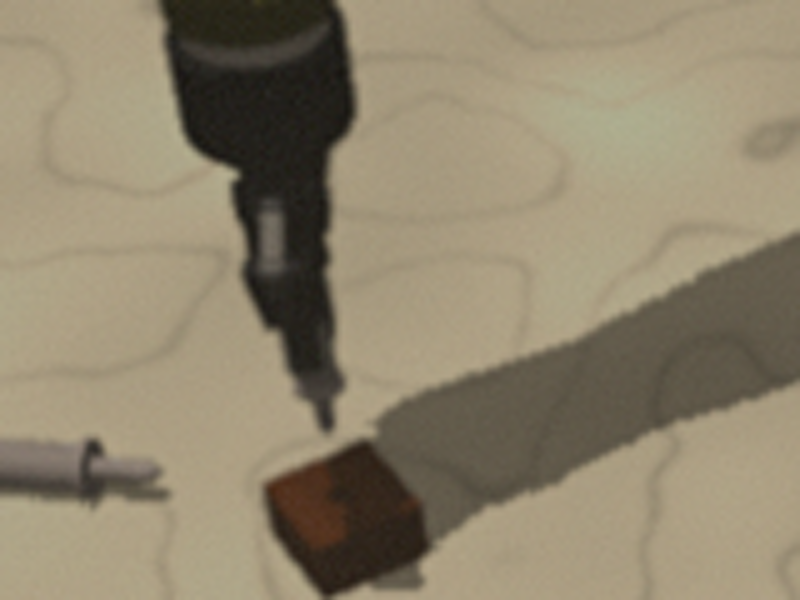

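The pin hangs upright in the fingers, with its tip at about scene pixel (225.6,186.4). I'm carrying it over the tab.

servo_tool(increments=[{"grip": 1, "x": 15, "y": 20.7, "z": 0, "roll": 0}, {"grip": 1, "x": 25, "y": 33, "z": 0, "roll": 0}, {"grip": 1, "x": 25, "y": 33, "z": 0, "roll": 0}, {"grip": 1, "x": 25, "y": 33, "z": 0, "roll": 0}, {"grip": 1, "x": 25, "y": 33, "z": 0, "roll": 0}])

```text
clock: 4.75
tcp_pos: [0.5937, -0.0772, 0.1221]
orientation: [-0.002, 0.515, 0.857, -0.0]
wrist_force: [0.8, -0.2, -1.2]
finger_gap: 0.0192
grip_force: 49.4
```

servo_tool(increments=[{"grip": 1, "x": 20, "y": 33, "z": 15, "roll": 0}, {"grip": 1, "x": 15.3, "y": 21.7, "z": 15, "roll": 0}, {"grip": 1, "x": 0, "y": 0, "z": 0, "roll": 0}, {"grip": 1, "x": 0, "y": 0, "z": 0, "roll": 0}, {"grip": 1, "x": 0, "y": 0, "z": 0, "roll": 0}])

```text
clock: 5.17
tcp_pos: [0.625, -0.0223, 0.0926]
orientation: [-0.001, 0.515, 0.857, -0.001]
wrist_force: [0.0, -1.2, -0.7]
finger_gap: 0.0187
grip_force: 49.4
```

```bash
python3 go.py .6268 -.0228 .085; python3 -c "
from h import *
p=env.get_state()['tcp_pos']
print('tip1 on z',onz('scene',225.6,186.4,.078))
for q in (p+[0,0,-.047],[.6268,-.0228,.034]): print(proj('scene',q),proj('top',q))
im=grab('scene','s4'); t=grab('top','t4')
c=im[195:285,250:370,::-1]; d=t[200:290,300:420,::-1]
f=lambda a:cv2.resize(a,(400,300),interpolation=cv2.INTER_CUBIC)
cv2.imwrite('pics/c4.png',np.hstack([cv2.resize(c,(800,600),interpolation=cv2.INTER_CUBIC)]))"
```

```text
t 5.17 tcp [ 0.625  -0.0223  0.0926] yaxis [ 0.883  0.47  -0.003] j6 0.918 F [ 0.  -1.2 -0.7] gap 0.0187 rel mm [-1.3  1.4  7.6]
tip1 on z [ 0.51501817 -0.24858754  0.078     ]
[290.57170247 255.77856409] [355.44354476 243.76808478]
[290.17438738 259.6756573 ] [355.33718101 243.64011188]
```

View pics/c4.png

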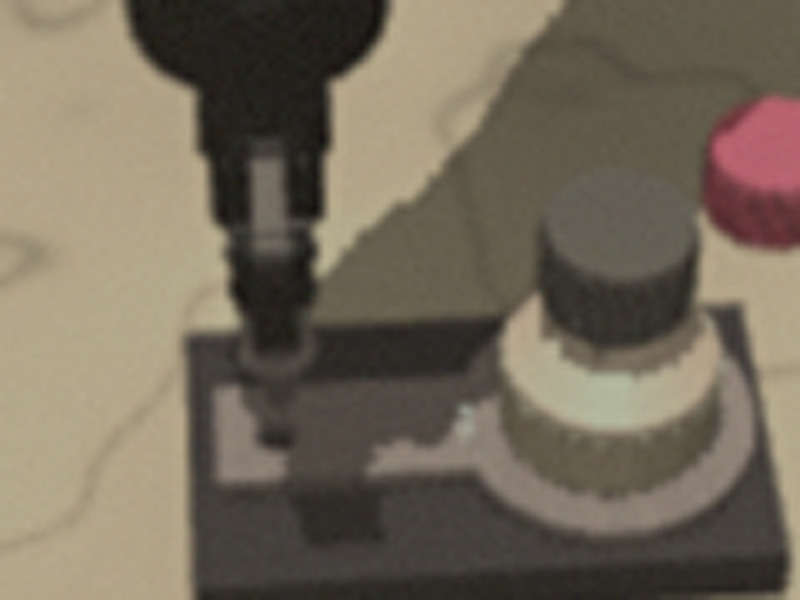

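The crop shows the pin above the tab, with the shank at about crop (265,390) and the hole near (276,435), almost in line. I'll read the edges numerically.

```bash
python3 -c "
from h import *
g=cv2.cvtColor(cv2.imread('pics/s4.png'),cv2.COLOR_BGR2GRAY)
print('     ',*['%3d'%c for c in range(280,304)])
for r in range(244,266): print(r,*['%3d'%v for v in g[r,280:304]])
h=onz('scene',290.87,260.08,.034); print(h)
for z in(.0456,.05,.056,.0616,.0676,.0736,.0776): print(z,proj('scene',[h[0],h[1],z]).round(1))
"
```

```text
280 281 282 283 284 285 286 287 288 289 290 291 292 293 294 295 296 297 298 299 300 301 302 303
244 134 130 132 131 123 106  76  56  38  32  38  33  33  32  41  60  64  54  51  53  51  52  50  49
245  82  87  83  85  76  68  67  59  40  32  32  30  33  29  40  61  67  52  42  42  42  41  43  42
246  63  62  61  63  58  54  67  64  42  32  30  35  36  36  43  60  67  56  45  40  43  43  40  40
247  62  61  61  59  50  57  73  69  48  41  44  45  46  45  51  69  73  59  42  39  44  42  41  43
248  63  66  62  60  49  57  77  76  62  56  56  57  58  62  66  74  68  52  43  46  44  42  44  43
249  63  65  65  66  59  54  71  75  72  69  69  68  69  73  74  69  61  46  41  42  39  43  42  43
250  65  64  63  63  62  56  56  61  69  71  70  72  73  71  70  55  48  42  43  42  44  43  41  41
251  67  62  64  62  58  51  43  47  55  61  65  66  66  61  58  49  46  45  46  48  45  45  49  47
252  61  65  73  77  77  74  53  48  50  56  58  58  59  56  58  57  57  57  58  61  63  64  65  68
253  63  69  98 108 116 113  80  64  67  65  56  56  56  58  66  70  70  69  71  72  75  75  72  75
254 
[... 677 characters left out ...]
77  75  76  76  76
261  60  71 100 127 133 130 130 125 100  69  48  47  41  49  67  74  72  76  74  75  75  74  75  74
262  59  67  99 126 131 131 129 127 118 107  91  82  72  69  73  74  74  76  73  75  75  72  75  74
263  63  69  96 124 131 127 126 128 129 127 123 118 107  83  75  73  74  75  75  73  76  76  77  73
264  60  68  99 126 128 128 127 130 130 129 131 126 106  79  75  76  75  75  78  76  75  74  75  73
265  59  68  97 126 133 131 130 129 132 134 129 129 114  81  76  75  74  73  76  75  73  73  75  72
[ 0.627219   -0.02090051  0.034     ]
0.0456 [290.7 256.7]
0.05 [290.6 255.4]
0.056 [290.6 253.7]
0.0616 [290.5 252. ]
0.0676 [290.4 250.2]
0.0736 [290.3 248.3]
0.0776 [290.2 247.1]
```

servo_tool(increments=[{"grip": 1, "x": -2.4, "y": 0.7, "z": 0, "roll": 0}, {"grip": 1, "x": 0, "y": 0, "z": 6, "roll": 0}, {"grip": 1, "x": 0, "y": 0, "z": 5, "roll": 0}, {"grip": 1, "x": 0, "y": 0, "z": 5, "roll": 0}, {"grip": 1, "x": 0, "y": 0, "z": 0, "roll": 0}])

```text
clock: 5.68
tcp_pos: [0.6269, -0.0243, 0.0768]
orientation: [-0.001, 0.515, 0.857, -0.0]
wrist_force: [-0.4, 0.5, -0.5]
finger_gap: 0.0187
grip_force: 49.4
```

```bash
python3 go.py .6267 -.0240 .053
```

```text
t 5.68 tcp [ 0.6269 -0.0243  0.0768] yaxis [ 0.883  0.469 -0.002] j6 0.916 F [-0.4  0.5 -0.5] gap 0.0187 rel mm [ 0.4 -0.  23.8]
```

No contact force and the tip is 4 mm below the face, so it has entered the hole. I'll continue.

servo_tool(increments=[{"grip": 1, "x": 0, "y": 0, "z": 3, "roll": 0}, {"grip": 1, "x": 0, "y": 0, "z": 3, "roll": 0}, {"grip": 1, "x": 0, "y": 0, "z": 0, "roll": 0}])

```text
clock: 5.93
tcp_pos: [0.6276, -0.024, 0.0716]
orientation: [-0.0, 0.515, 0.857, -0.0]
wrist_force: [-0.8, 0.5, -1.1]
finger_gap: 0.0186
grip_force: 49.4
```

servo_tool(increments=[{"grip": 1, "x": 0, "y": 0, "z": 3, "roll": 0}, {"grip": 1, "x": 0, "y": 0, "z": 0, "roll": 0}])

```text
clock: 6.1
tcp_pos: [0.6278, -0.024, 0.0688]
orientation: [-0.0, 0.515, 0.857, -0.0]
wrist_force: [-0.3, -0.6, -1.5]
finger_gap: 0.019
grip_force: 49.4
```

servo_tool(increments=[{"grip": 1, "x": 0, "y": 0, "z": 4, "roll": 0}, {"grip": 1, "x": 0, "y": 0, "z": 4, "roll": 0}, {"grip": 1, "x": 0, "y": 0, "z": 0, "roll": 0}])

```text
clock: 6.35
tcp_pos: [0.6275, -0.024, 0.0603]
orientation: [-0.001, 0.515, 0.857, -0.0]
wrist_force: [-0.1, 0.8, -1.3]
finger_gap: 0.0193
grip_force: 49.5
```

servo_tool(increments=[{"grip": 1, "x": 0, "y": 0, "z": 4, "roll": 0}, {"grip": 1, "x": 0, "y": 0, "z": 2, "roll": 0}, {"grip": 1, "x": 0, "y": 0, "z": 0, "roll": 0}])

```text
clock: 6.6
tcp_pos: [0.6277, -0.024, 0.0546]
orientation: [-0.0, 0.515, 0.857, -0.0]
wrist_force: [-0.2, 0.5, -0.5]
finger_gap: 0.0188
grip_force: 49.4
```

servo_tool(increments=[{"grip": 1, "x": 0, "y": 0, "z": 1.5, "roll": 0}, {"grip": 1, "x": 0, "y": 0, "z": 0, "roll": 0}])

```text
clock: 6.77
tcp_pos: [0.628, -0.0241, 0.0536]
orientation: [-0.0, 0.515, 0.857, 0.0]
wrist_force: [-0.2, -0.1, -1.4]
finger_gap: 0.0188
grip_force: 49.5
```

servo_tool(increments=[{"grip": 1, "x": 0, "y": 0, "z": 1, "roll": 0}, {"grip": 0.6, "x": 0, "y": 0, "z": 0, "roll": 0}, {"grip": 0.3, "x": 0, "y": 0, "z": 0, "roll": 0}, {"grip": 0, "x": 0, "y": 0, "z": 0, "roll": 0}, {"grip": 0, "x": 0, "y": 0, "z": 0, "roll": 0}])

```text
clock: 7.18
tcp_pos: [0.6282, -0.0241, 0.053]
orientation: [0.0, 0.515, 0.857, 0.0]
wrist_force: [-0.4, 0.6, 0.5]
finger_gap: 0.0668
grip_force: 0.0
```

servo_tool(increments=[{"grip": 0, "x": 0, "y": 0, "z": 0, "roll": 0}, {"grip": 0, "x": 0, "y": 0, "z": -15, "roll": 0}, {"grip": 0, "x": 0, "y": 0, "z": -35, "roll": 0}, {"grip": 0, "x": 0, "y": 0, "z": -35, "roll": 0}, {"grip": 0, "x": 0, "y": 0, "z": -25, "roll": 0}])

```text
clock: 7.6
tcp_pos: [0.6286, -0.0242, 0.1656]
orientation: [0.001, 0.515, 0.857, 0.0]
wrist_force: [0.5, -0.5, 0.8]
finger_gap: 0.0852
grip_force: 0.0
```

servo_tool(increments=[{"grip": 0, "x": 0, "y": 0, "z": 0, "roll": 0}, {"grip": 0, "x": 0, "y": 0, "z": 0, "roll": 0}])

```text
clock: 7.77
tcp_pos: [0.6295, -0.0243, 0.1651]
orientation: [0.002, 0.515, 0.857, 0.001]
wrist_force: [0.3, 0.5, -0.3]
finger_gap: 0.0854
grip_force: 0.0
```

```bash
python3 go.py .5745 .0740 .165; python3 -c "
from h import *
im=grab('scene','s5'); t=grab('top','t5')
for z,n in((.094,'top'),(.034,'collar')): print(n,proj('scene',[.6272,-.0209,z]))
c=im[195:285,250:370,::-1]
cv2.imwrite('pics/c5.png',cv2.resize(c,(800,600),interpolation=cv2.INTER_CUBIC))"
```

```text
t 7.77 tcp [ 0.6295 -0.0243  0.1651] yaxis [0.883 0.469 0.004] j6 0.916 F [ 0.3  0.5 -0.3] gap 0.0854 rel mm [112.6  -2.4  -0.2]
top [290.00499247 242.00748919]
collar [290.87391829 260.07397076]
```

View pics/c5.png

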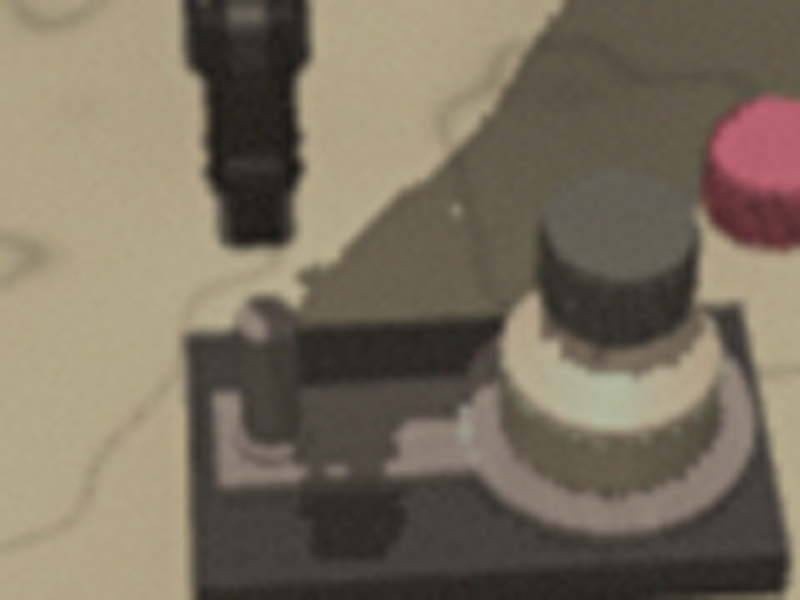

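The pin is home: its collar sits on the tab at crop (268,445) and it stands upright, and the cap is untouched at (620,240). Moving over the cap now.

servo_tool(increments=[{"grip": 0, "x": 20, "y": -0.8, "z": 0, "roll": 0}, {"grip": 0, "x": 35, "y": -1, "z": 0, "roll": 0}, {"grip": 0, "x": 35, "y": -1, "z": 0, "roll": 0}, {"grip": 0, "x": 22, "y": 0, "z": 0, "roll": 0}, {"grip": 0, "x": 0, "y": 0, "z": 0, "roll": 0}])

```text
clock: 8.28
tcp_pos: [0.5691, 0.0769, 0.1609]
orientation: [-0.003, 0.513, 0.858, -0.001]
wrist_force: [-0.9, 0.5, -0.5]
finger_gap: 0.0853
grip_force: 0.0
```

servo_tool(increments=[{"grip": 0, "x": 0, "y": 0, "z": 0, "roll": 0}, {"grip": 0, "x": 0, "y": 0, "z": 0, "roll": 0}])

```text
clock: 8.45
tcp_pos: [0.5727, 0.0733, 0.1617]
orientation: [-0.001, 0.515, 0.857, -0.0]
wrist_force: [0.6, -0.1, -0.2]
finger_gap: 0.0851
grip_force: 0.0
```

```bash
python3 go.py .5745 .0733 .096
```

```text
t 8.45 tcp [0.5727 0.0733 0.1617] yaxis [ 0.883  0.47  -0.001] j6 1.07 F [ 0.6 -0.1 -0.2] gap 0.0851 rel mm [-0.9  1.7 65.7]
```

servo_tool(increments=[{"grip": 0, "x": -0.9, "y": 1.7, "z": 20, "roll": 0}, {"grip": 0, "x": 0, "y": 0, "z": 25, "roll": 0}, {"grip": 0, "x": 0, "y": 0, "z": 15, "roll": 0}, {"grip": 0, "x": 0, "y": 0, "z": 5.5, "roll": 0}, {"grip": 0, "x": 0, "y": 0, "z": 0, "roll": 0}])

```text
clock: 8.87
tcp_pos: [0.5739, 0.0725, 0.0951]
orientation: [-0.002, 0.516, 0.857, -0.001]
wrist_force: [0.2, 0.0, 1.4]
finger_gap: 0.0856
grip_force: 0.0
```

servo_tool(increments=[{"grip": 1, "x": 0, "y": 0, "z": 0, "roll": 0}, {"grip": 1, "x": 0, "y": 0, "z": 0, "roll": 0}, {"grip": 1, "x": 0, "y": 0, "z": 0, "roll": 0}, {"grip": 1, "x": 0, "y": 0, "z": 0, "roll": 0}, {"grip": 1, "x": 0, "y": 0, "z": 0, "roll": 0}], grip_force=80)

```text
clock: 9.28
tcp_pos: [0.5759, 0.0733, 0.0986]
orientation: [0.001, 0.515, 0.857, 0.0]
wrist_force: [-0.4, -1.3, 3.7]
finger_gap: 0.0476
grip_force: 81.7
```

```bash
python3 go.py .5745 .0733 .096
```

```text
t 9.28 tcp [0.5759 0.0733 0.0986] yaxis [0.883 0.469 0.002] j6 1.071 F [-0.4 -1.3  3.7] gap 0.0476 rel mm [ 0.6 -1.2  2.6]
```

servo_tool(increments=[{"grip": 1, "x": 0, "y": 0, "z": 2.5, "roll": 0}, {"grip": 1, "x": 0, "y": 0, "z": 2, "roll": 0}, {"grip": 1, "x": 0, "y": 0, "z": 1, "roll": 0}, {"grip": 1, "x": 0, "y": 0, "z": 0, "roll": 0}], grip_force=90)

```text
clock: 9.62
tcp_pos: [0.5759, 0.0733, 0.0929]
orientation: [0.001, 0.515, 0.857, 0.001]
wrist_force: [-0.5, -1.3, 8.6]
finger_gap: 0.0473
grip_force: 92.6
```

servo_tool(increments=[{"grip": 1, "x": 0, "y": 0, "z": 0, "roll": 0}])

```text
clock: 9.7
tcp_pos: [0.5759, 0.0733, 0.093]
orientation: [0.001, 0.515, 0.857, 0.001]
wrist_force: [-0.3, -1.6, 8.1]
finger_gap: 0.0473
grip_force: 92.6
```

Pressed down about 5.5 mm, at 8.3 N. Twisting counter-clockwise is negative roll, since tool z points down.

servo_tool(increments=[{"grip": 1, "x": 0, "y": 0, "z": 0, "roll": -4}, {"grip": 1, "x": 0, "y": 0, "z": 0, "roll": -6}, {"grip": 1, "x": 0, "y": 0, "z": 0, "roll": -6}, {"grip": 1, "x": 0, "y": 0, "z": 0, "roll": -6}, {"grip": 1, "x": 0, "y": 0, "z": 0, "roll": 0}])

```text
clock: 10.12
tcp_pos: [0.5763, 0.0738, 0.0933]
orientation: [0.002, 0.34, 0.94, 0.001]
wrist_force: [-0.4, -0.7, 8.6]
finger_gap: 0.0471
grip_force: 92.8
```

servo_tool(increments=[{"grip": 1, "x": 0, "y": 0, "z": 0, "roll": -6}, {"grip": 1, "x": 0, "y": 0, "z": 0, "roll": -6}, {"grip": 1, "x": 0, "y": 0, "z": 0, "roll": -6}, {"grip": 1, "x": 0, "y": 0, "z": 0, "roll": -6}, {"grip": 1, "x": 0, "y": 0, "z": 0, "roll": -6}])

```text
clock: 10.53
tcp_pos: [0.5763, 0.0739, 0.0933]
orientation: [0.002, 0.084, 0.996, 0.001]
wrist_force: [-0.8, -0.6, 7.8]
finger_gap: 0.0474
grip_force: 92.7
```

servo_tool(increments=[{"grip": 1, "x": 0, "y": 0, "z": 0, "roll": -6}, {"grip": 1, "x": 0, "y": 0, "z": 0, "roll": -6}, {"grip": 1, "x": 0, "y": 0, "z": 0, "roll": -6}, {"grip": 1, "x": 0, "y": 0, "z": 0, "roll": -6}, {"grip": 1, "x": 0, "y": 0, "z": 0, "roll": -6}])

```text
clock: 10.95
tcp_pos: [0.5763, 0.074, 0.0933]
orientation: [0.002, -0.176, 0.984, 0.0]
wrist_force: [0.3, 0.5, 8.4]
finger_gap: 0.0473
grip_force: 92.7
```

servo_tool(increments=[{"grip": 1, "x": 0, "y": 0, "z": 0, "roll": 0}, {"grip": 1, "x": 0, "y": 0, "z": 0, "roll": 0}])

```text
clock: 11.12
tcp_pos: [0.5763, 0.0739, 0.0933]
orientation: [0.002, -0.174, 0.985, 0.0]
wrist_force: [0.4, 0.9, 7.4]
finger_gap: 0.047
grip_force: 92.8
```

```bash
python3 go.py .5745 .0733 .096; python3 -c "
from h import *
print(env.get_state()['ft_torque'])"
```

```text
t 11.12 tcp [0.5763 0.0739 0.0933] yaxis [-0.343  0.94  -0.001] j6 -0.361 F [0.4 0.9 7.4] gap 0.047 rel mm [ 1.9  0.  -2.7]
[ 0.07306327  0.02472135 -0.00871648]
```

servo_tool(increments=[{"grip": 1, "x": 0, "y": 0, "z": -4, "roll": 0}, {"grip": 1, "x": 0, "y": 0, "z": -5, "roll": 0}, {"grip": 1, "x": 0, "y": 0, "z": 0, "roll": 0}])

```text
clock: 11.37
tcp_pos: [0.5754, 0.0737, 0.1017]
orientation: [0.001, -0.174, 0.985, 0.0]
wrist_force: [-0.4, 0.3, -0.3]
finger_gap: 0.0474
grip_force: 92.2
```

servo_tool(increments=[{"grip": 1, "x": 0, "y": 0, "z": -10, "roll": 0}, {"grip": 1, "x": 0, "y": 0, "z": -20, "roll": 0}, {"grip": 1, "x": 0, "y": 0, "z": -30, "roll": 0}, {"grip": 1, "x": 0, "y": 0, "z": -30, "roll": 0}, {"grip": 1, "x": 0, "y": 0, "z": -11, "roll": 0}])

```text
clock: 11.78
tcp_pos: [0.5759, 0.0736, 0.2059]
orientation: [0.002, -0.174, 0.985, -0.0]
wrist_force: [0.7, 1.4, -0.0]
finger_gap: 0.0473
grip_force: 92.8
```

servo_tool(increments=[{"grip": 1, "x": 0, "y": 0, "z": 0, "roll": 0}, {"grip": 1, "x": 0, "y": 0, "z": 0, "roll": 0}, {"grip": 1, "x": 0, "y": 0, "z": 0, "roll": 0}])

```text
clock: 12.03
tcp_pos: [0.5738, 0.0735, 0.2003]
orientation: [-0.001, -0.174, 0.985, 0.0]
wrist_force: [-0.0, 0.2, -1.1]
finger_gap: 0.0469
grip_force: 92.9
```

```bash
python3 go.py .5745 .0733 .203; python3 -c "
from h import *
im=grab('scene','s6')
c=im[150:290,240:400,::-1]
cv2.imwrite('pics/c6.png',cv2.resize(c,(640,560),interpolation=cv2.INTER_CUBIC))"
```

```text
t 12.03 tcp [0.5738 0.0735 0.2003] yaxis [-0.342  0.94   0.001] j6 -0.36 F [-0.   0.2 -1.1] gap 0.0469 rel mm [-0.5 -0.4 -2.7]
```

View pics/c6.png

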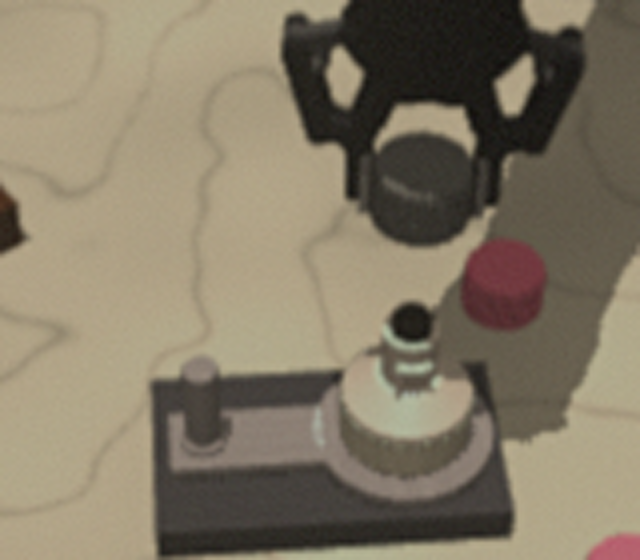

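The cap is held level above the open jar at crop (422,188). The open neck is at (410,325) and the pin is home at (203,405). One settle, then hand in.

servo_tool(increments=[{"grip": 1, "x": 0, "y": 0, "z": 0, "roll": 0}, {"grip": 1, "x": 0, "y": 0, "z": 0, "roll": 0}, {"grip": 1, "x": 0, "y": 0, "z": 0, "roll": 0}, {"grip": 1, "x": 0, "y": 0, "z": 0, "roll": 0}, {"grip": 1, "x": 0, "y": 0, "z": 0, "roll": 0}])

```text
clock: 12.5
tcp_pos: [0.5748, 0.0735, 0.2015]
orientation: [-0.0, -0.174, 0.985, 0.0]
wrist_force: [0.0, 1.0, -0.2]
finger_gap: 0.0471
grip_force: 92.9
```

```bash
python3 -c "
from h import *
print(env.get_state()['tcp_pos']); print(env.hand_in())"
```

```text
[0.57479436 0.07350821 0.20152583]
the job is handed in; nothing more can be done
None
```

I handed the job in at 12.5 s: the pin is home in the tab and the jar is open, with its cap held level about 10 cm above the mouth; the larger look-alike pin got knocked over on the counter, and the hand-in returned no verdict.

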